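# Open the bench humidifier for a filter check

## Task

The filter of the bench humidifier is due for a check. With the fingertips, press the orange snap tab all the way in, then push the released green cover off its seat, along its guides over the tab, until the filter opening is fully uncovered, and leave the cover lying flat on the humidifier's deck. Only press and push: do not lift the cover, and leave the other things on the bench where they stand.

Things in the scene. Friction and masses are not known exactly. Their poses are not given: they have to be found in the camera images.
- humidifier: Grey plastic bench humidifier, fixed, 108 mm (x) by 216 mm (y); origin: centre of its underside, z up; the cover slides off towards its +y. Flat deck 50 mm above the bench, with the tab, from y = -12 to +100 mm. Two runners along y, tops at 55 mm height, 68 mm between them, carry the cover's side edges; guide walls outside them (inner faces x = +-45 mm) rise to 64 mm.
- opening (a point): Centre of the filter opening (blue and white pleats, 5 mm below deck level) under the cover, at y = -54 mm of the humidifier; the opening runs from y = -96 to -12 mm. Behind it, at y = -108 to -103 mm, two tiny stops at x = +-39 mm rise to 60 mm height; the middle is open for a finger.
- end_stop (a point): Middle of the inner face of the cross wall that ends the cover's slide, at y = +100 mm of the humidifier; wall 8 mm thick, top 70 mm above the bench.
- cover: Loose green cover, 84 (x) by 92 (y) by 8 mm, about 0.15 kg; axes as the humidifier's, origin: centre of its underside, seated 55 mm above the bench at y = -54 to -52 mm of the humidifier. The tab then stands about 3 to 5 mm ahead of its +y edge and blocks it. Past y = +34 mm the opening is fully uncovered; at +54 mm it meets the end stop. 3 mm side play.
- push_face (a point): Middle of the outer (-y) face of the cover's upright lip, 13 mm above the cover's underside; push here towards the humidifier's +y. The lip spans the whole 84 mm edge, is 10 mm thick (y) and 26 mm high from the underside.
- tab (a joint): Travel of the orange snap tab in m: 0 to about 0.001 at the start (standing proud), 0.011 fully in. It is pressed straight down with some 5 N and stays in when let go (no return spring). From about 0.007 its top is below the cover's underside and the cover can slide over it.
- tab_top (a point): Centre of the top face of the orange tab, which measures 40 mm (humidifier x) by 44 mm (humidifier y), centred at x = 0, y = +19 mm of the humidifier. Its top is 62 mm above the bench when out and 51 mm when fully in, 1 mm above the deck.
- spare_filter: Spare filter cartridge, grey frame with blue and white pleats, 45 x 70 x 22 mm, lying beside the humidifier; origin at the centre of its underside. Leave alone.
- glue_pot: Round pot, green foot and white cap, 60 mm across, 50 mm high, standing beside the humidifier; origin at the centre of its underside. Leave alone.
- tape: Yellow and black tape measure, 30 x 62 x 56 mm; origin at the centre of its underside. Leave alone.
- bundle: Banded bundle of six brown cigars, 140 x 52 x 32 mm; origin at the centre of its underside. Leave alone.
- gauge: Flat wooden ring gauge with three holes, 110 x 50 x 8 mm; origin at the centre of its underside. Leave alone.
- moistener: Small white bottle with a blue cap, 48 mm across, 90 mm high; origin at the centre of its underside. Leave alone.
Things that resemble listed ones, but are neither listed nor needed, are in the scene too. What is shaped like the humidifier but turquoise is not meant. What is shaped like the cover but blue is not meant.

How it is judged:
By the outcome, as a careful person would: the job done as asked, in the order asked, and still so for the second after the job is handed in, with the robot touching nothing.
It also fails if it takes over 38 s, if anything falls off the work surface, if the arm or the gripper's body presses on something with over 40 N, if the wrist force passes 120 N, or if a joint passes its speed limit or range.

## Robot

A 6-joint arm with a two-finger parallel gripper is mounted at the origin on the work surface. World frame = base frame: x ahead of the robot, y to its left, z up, the work surface at z = 0. Lengths are in m, angles in rad, forces in N, time in s.
With the tool pointing down it reaches from about 0.35 to 0.85 m from the base axis. Payload 8.1 kg.
Tool frame: the origin (TCP) lies on the centre line of the jaws, within the pads' length; the fingertips stand 19 mm ahead of it and the grasp point (between the pads) is the TCP (robot.tips_ahead is the distance from the TCP to the fingertips, in m); y points along the fingers, z is the direction in which the jaws open and shut, and the axes are right-handed (so a half turn about y gives the same grasp; the last joint's range is limited). The gripper opens to 93 mm and grips with 3 to 60 N. Pads are 15 mm wide; open, the fingers measure 128 mm over their backs; the gripper's body (75 mm by 188 mm) begins 65 mm behind the grasp point.
Start: joints at [1.037, 0.13, 1.488, -0, 1.523, -0.085], TCP at [0.26, 0.541, 0.238] pointing down, gripper open.
Joint ranges: [-2.96, 2.96], [-0.89, 2.26], [0.02, 2.5], [-1.34, 4.48], [0, 2.73], [-2.66, 2.66]. Speed limits (rad/s): [2.39, 2.39, 2.79, 3.14, 3.14, 3.14].

## Interface

Orientations are given as a rotation vector (axis times angle).
In Python, from plant import robot, imaging, models gives the robot as it stands.
- The arm moves only by the tool carry_out, never from a script. Its argument "motion" is one flat list of numbers, 7 for each row, row after row: the shift along the tool's x, y, z in m, then the turn, a rotation vector about the tool's x, y, z in degrees, then the opening, from -1 (shut) to 1 (fully open). A call has exactly 5 rows; each row shifts and turns the pose as measured when the row begins, along the tool's axes as they then stand; what a row does not reach is not made up. A row lasts 1/10 s, in which the tool goes at most 50 mm and 8.59 degrees, less where a joint would pass 70% of its speed; a pose out of reach is approached as far as the arm can. A call is refused whole if a number of a shift passes 0.05 or a number of a turn 8.59, either way. A call with a gripper value outside its range is refused whole. The fingers move at their own pace and stop on an object; "squeeze" is the grip in N (left out, the last holds). Time passes only in rows, so rows that do not move let the fingers close, or fill a call up. It gives the time, the measured TCP pose, the force and the opening at its end, in the units of the state.
- robot.read_state(): the state, without advancing time (a new reading comes with each control period).
- imaging.read_camera(name): name is "scene" or "top" or "wrist"; returns the picture (420x560x3 uint8, blue, green, red); there is no depth.
- imaging.camera_model(name): a dict with "K" (3x3 intrinsics, pixels), "position" and "orientation" of the camera in the world. Camera axes: x right, y down, z forward; pixel columns grow to the right and rows downward; lengths in m; the calibration is good to about 2 mm. A picture is of the moment at which its call begins: read the wrist's pose just before it. camera_model takes no time and is no camera call; for the wrist camera it gives the pose at the moment of the call.
- robot.close_job(): hands the job in, once; it reports no verdict.
Trained networks look in the newest picture that a camera, given by its name, has taken for a name from the list of things; names that differ only in an ending like _2 or _b are one class to them, and where a whole thing is asked for, a point or a joint stands for the part that bears it (a point fixed in the world has none). Each returns a list of dicts, best first, with "confidence" (0 to 1); they miss things now and then, are a little off and sometimes report something else, mostly with a low value. They report only what shows in the picture. A call takes as long as a camera call. They do not tell look-alikes from the thing itself.
- models.outline_of(camera, thing): "pixels" (420x560 bool, what is visible of it) and "pixel" ([column, row] in pixels, amid what is visible of it).
The state is a dict: "t": time; "q": joint angles; "dq": joint speeds; "joint_torque": joint torques, N m; "tool_pos": TCP position; "orientation": TCP orientation; "force": force on the tool from outside, world axes, zero at the start; "wrist_torque": the same for the moment, N m; "opening": finger opening in m.
Only numpy, scipy, OpenCV 4.12 (cv2) and the standard library are available. Lean on these libraries where they do the work, as an engineer would, in place of code of your own. Each camera call takes 0.05 s, during which the arm holds its last target.

## Working session

There is one attempt and no reset: what is moved stays moved. The work goes in short steps, Python scripts to look and compute and a tool call to move; the robot and the scene stay as the last step left them, time stands still between calls to the robot, and variables do not carry over. Pictures are saved under pics/ and viewed, and the job is handed in when it is done.

Besides the shell and the picture viewer there is one more tool, called after "Call:" as name(argument=value, ...), one argument or row to a line, values as JSON. carry_out: Moves the arm, as the interface text tells. Its arguments: {"type":"object","properties":{"motion":{"type":"array","items":{"type":"number"}},"squeeze":{"type":"number"}},"required":["motion"]}

```bash
ls; mkdir -p pics
python3 - <<'E'
from plant import robot, imaging, models
import cv2
s=robot.read_state();print({k:s[k] for k in('t','q','tool_pos','orientation','force','opening')})
for c in('top','scene'):
    im=imaging.read_camera(c);cv2.imwrite(f'pics/{c}0.png',im);print(imaging.camera_model(c))
print(robot.tips_ahead)
E
```

```text
pics
{'t': 0.0, 'q': array([ 1.03659479e+00,  1.31123391e-01,  1.48924275e+00, -2.58683663e-05,
        1.52296121e+00, -8.54110404e-02]), 'tool_pos': array([0.26006174, 0.54014993, 0.23663001]), 'orientation': array([-1.54365908,  0.35242141, -0.35162367]), 'force': array([ 0.43359234, -0.93580036,  0.08845386]), 'opening': 0.09269456223480205}
{'K': array([[400.65108244,   0.        , 287.49958517],
       [  0.        , 400.65108244, 213.27220466],
       [  0.        ,   0.        ,   1.        ]]), 'position': array([ 0.45024871, -0.0047941 ,  1.06913823]), 'orientation': array([-2.16984614,  2.19341514, -0.0543963 ])}
{'K': array([[423.78773891,   0.        , 280.57786334],
       [  0.        , 423.78773891, 213.91759025],
       [  0.        ,   0.        ,   1.        ]]), 'position': array([ 1.01077557, -0.44443877,  0.95159532]), 'orientation': array([-2.33416698, -0.96791154,  0.34646335])}
0.019
```

View pics/top0.png

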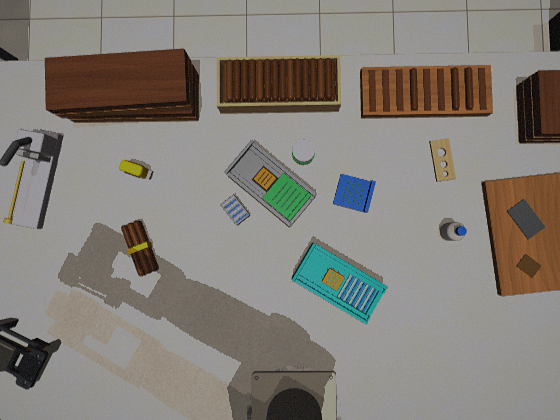

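View pics/scene0.png

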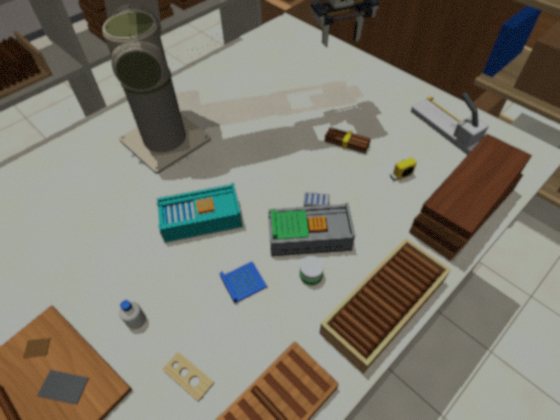

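```bash
cat > h.py <<'E'
from plant import robot, imaging, models
import cv2, numpy as np
from scipy.spatial.transform import Rotation as R
def ray(cm,px):
    d=R.from_rotvec(cm['orientation']).as_matrix()@np.linalg.inv(cm['K'])@np.array([px[0],px[1],1.])
    return cm['position'],d
def atz(cm,px,z):
    p,d=ray(cm,px); return p+d*(z-p[2])/d[2]
def proj(cm,P):
    P=np.atleast_2d(P); c=(P-cm['position'])@R.from_rotvec(cm['orientation']).as_matrix()
    u=c@cm['K'].T; return u[:,:2]/u[:,2:]
E
python3 - <<'E'
from h import *
np.set_printoptions(precision=4,suppress=True)
for c in('top','scene'):
    im=imaging.read_camera(c);cm=imaging.camera_model(c)
    for th,z in(('tab',.062),('cover',.063),('humidifier',.06)):
        for d in models.outline_of(c,th)[:3]:
            m=d['pixels'].astype(np.uint8);n=int(m.sum())
            cs,_=cv2.findContours(m,0,2);k=max(cs,key=cv2.contourArea)
            r=cv2.minAreaRect(k);b=cv2.boxPoints(r)
            w=np.array([atz(cm,p,z)[:2] for p in b])
            print(c,th,round(d['confidence'],2),n,d['pixel'],'c',w.mean(0),'sides',np.linalg.norm(w[1]-w[0]),np.linalg.norm(w[2]-w[1]),'ang',np.degrees(np.arctan2(*(w[1]-w[0])[::-1])),np.degrees(np.arctan2(*(w[2]-w[1])[::-1])))
    im2=cv2.imread(f'pics/{c}0.png')
    x,y=(200,120) if c=='top' else (250,170)
    cv2.imwrite(f'pics/{c}z.png',cv2.resize(im2[y:y+120,x:x+140],None,fx=5,fy=5,interpolation=cv2.INTER_CUBIC))
E
```

```text
top tab 0.81 287 [334.3, 282.0] c [ 0.3501 -0.1019] sides 0.03907941671239325 0.04589734408523569 ang -30.04583898490424 -119.5622095243287
top tab 0.76 262 [267.3, 176.0] c [0.6042 0.0662] sides 0.03864832154036608 0.044556320126268686 ang -41.92488253108139 -132.4539477668956
top cover 0.73 1249 [288.3, 200.6] c [0.5572 0.0127] sides 0.08633851679481407 0.09794341511887357 ang -40.74754919160176 -131.26158773056432
top cover 0.72 1056 [355.9, 192.0] c [ 0.5637 -0.1577] sides 0.0788186566560571 0.08948567033944292 ang -14.417871375211137 -104.37896354243593
top cover 0.6 1195 [138.0, 247.0] c [0.4327 0.3838] sides 0.06216348362003812 0.13799661499059976 ang -67.89505189753295 -156.74317899924543
top humidifier 0.8 2738 [260.1, 175.1] c [0.5927 0.0539] sides 0.11513205936280951 0.22615796542168848 ang -39.31633438530457 -130.14566337431827
top humidifier 0.78 3830 [339.4, 285.4] c [ 0.3402 -0.116 ] sides 0.11110017429892824 0.22219344433313068 ang -31.373085563635062 -121.18426669657244
top humidifier 0.29 467 [238.0, 211.7] c [0.525  0.1434] sides 0.04654815330403228 0.0693568704711
[... 214 characters left out ...]
 202.9] c [ 0.3529 -0.1022] sides 0.04314089436804031 0.04463632922168543 ang 59.473241391445605 -30.420508098803438
scene cover 0.88 973 [290.7, 225.1] c [0.5601 0.0118] sides 0.09573638174110817 0.09109081138485152 ang 48.65992027034682 -44.24152008469913
scene cover 0.67 1104 [242.9, 280.2] c [ 0.5949 -0.1803] sides 0.08866312449253916 0.08926362058825603 ang 75.75420519119658 -19.517363038783735
scene humidifier 0.62 3021 [323.1, 234.6] c [0.6092 0.0429] sides 0.22948749197081986 0.15307153769611595 ang 49.642831913192296 -47.40243811291823
scene humidifier 0.61 3675 [197.5, 210.2] c [ 0.357  -0.1276] sides 0.22926352612586315 0.15812910326081792 ang 59.35996636948693 -32.681303332901074
```

View pics/topz.png

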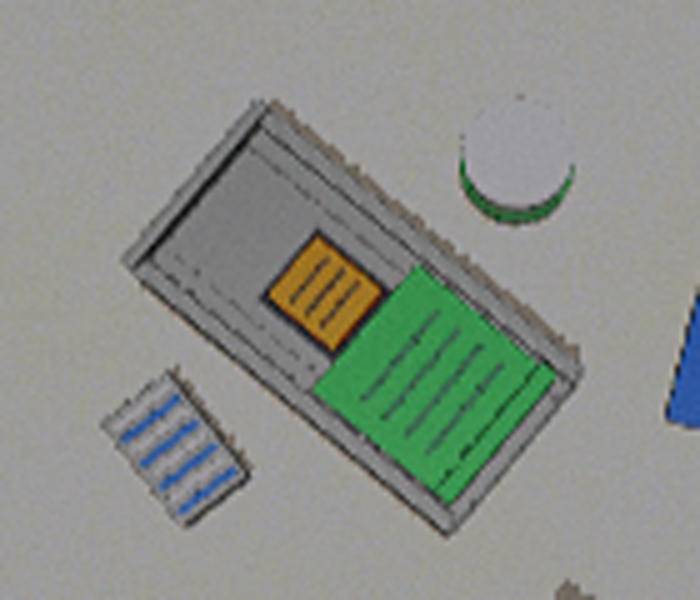

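View pics/scenez.png

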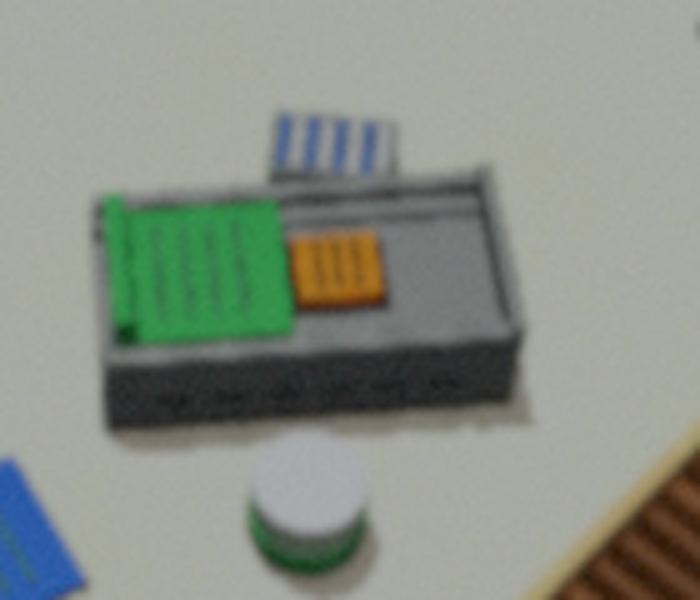

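```bash
cat > fit.py <<'E'
from h import *
from scipy.optimize import least_squares
np.set_printoptions(precision=4,suppress=True)
ct=imaging.camera_model('top');cs=imaging.camera_model('scene')
def H(p,L):
    c,s=np.cos(p[2]),np.sin(p[2]);L=np.atleast_2d(L)
    return np.c_[p[0]+c*L[:,0]-s*L[:,1],p[1]+s*L[:,0]+c*L[:,1],L[:,2]]
# local pts (mm), top zoom pixel
T=[((54,108,70),(267,101)),((-54,108,70),(126,262)),((54,-108,64),(582,368)),((-54,-108,64),(449,533)),
 ((20,41,62),(320,233)),((-20,41,62),(264,298)),((-20,-3,62),(333,354)),((20,-3,62),(386,292))]
S=[((-20,41,62),(378,233)),((-20,-3,62),(289,239)),((20,-3,62),(298,300)),((20,41,62),(386,293)),((54,108,70),(522,328)),((-54,108,70),(487,170))]
def lo(A):return np.array([a for a,_ in A])/1000.
def px(A,o):return (np.array([b for _,b in A])+.5)/5-.5+o
def rt(p):return proj(ct,H(p,lo(T)))-px(T,(200,120))
def rs(p):return proj(cs,H(p,lo(S)))-px(S,(250,170))
for n,f in(('top',rt),('scene',rs),('both',lambda p:np.r_[rt(p),rs(p)])):
    r=least_squares(lambda p:f(p).ravel(),[.59,.05,-.7],loss='soft_l1');print(n,r.x[:2],np.degrees(r.x[2]));print(f(r.x).round(1).tolist())
p=r.x;np.save('p.npy',p)
print('tab',H(p,[0,.019,.062]),'lipface',H(p,[0,-.1,.068]))
for c,o,cm in(('top',(200,120),ct),('scene',(250,170),cs)):
    im=cv2.imread(f'pics/{c}z.png')
    def dr(L,col):
        q=((proj(cm,H(p,np.array(L)/1000.))-o+.5)*5-.5);cv2.polylines(im,[q.round().astype(int)],True,col,1)
    dr([(54,108,70),(-54,108,70),(-54,100,70),(54,100,70)],(0,0,255))
    dr([(54,108,64),(-54,108,64),(-54,-108,64),(54,-108,64)],(0,0,255))
    dr([(20,41,62),(-20,41,62),(-20,-3,62),(20,-3,62)],(255,0,0))
    for y in(-54,-52):
        dr([(42,y+46,63),(-42,y+46,63),(-42,y-46,63),(42,y-46,63)],(255,0,255))
        dr([(42,y-36,81),(-42,y-36,81),(-42,y-46,81),(42,y-46,81)],(255,255,0))
    cv2.imwrite(f'pics/{c}fit.png',im)
E
python3 fit.py
```

```text
top [0.5923 0.0514] -40.59418861863446
[[-1.4, -0.5], [-0.8, -0.3], [1.1, 0.8], [0.2, 0.6], [-0.2, 0.6], [0.8, -0.4], [0.3, -0.5], [-0.2, -0.1]]
scene [0.5954 0.0508] -40.393706680324165
[[-1.1, -0.1], [0.0, -0.2], [-0.0, 0.1], [-0.6, 0.3], [0.9, 0.6], [0.6, -1.3]]
both [0.5934 0.0513] -40.75854740992542
[[-1.2, -1.0], [-0.8, -0.9], [1.1, 0.5], [0.1, 0.2], [-0.1, 0.2], [0.9, -0.9], [0.3, -1.0], [-0.1, -0.6], [-1.4, -0.6], [-0.3, -0.7], [-0.5, -0.5], [-1.0, -0.2], [0.4, 0.3], [0.4, -1.6]]
tab [[0.6058 0.0657 0.062 ]] lipface [[ 0.5281 -0.0244  0.068 ]]
```

View pics/topfit.png

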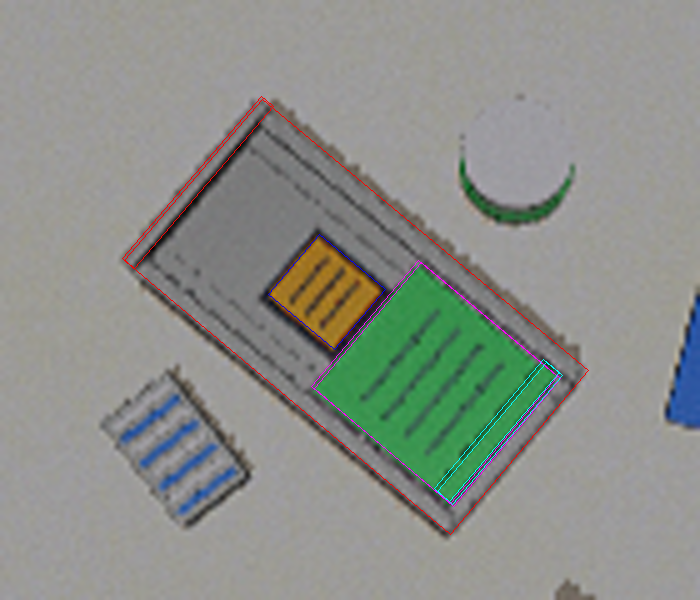

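View pics/scenefit.png

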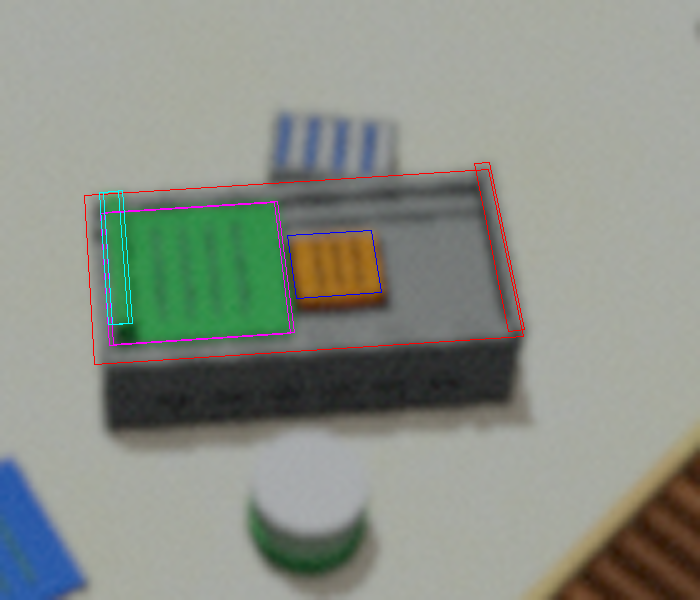

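```bash
cat > go.py <<'E'
import sys
from h import *
np.set_printoptions(precision=4,suppress=True)
# target: hum-local mm x y, tip z mm
def rep(x,y,ztip):
    p=np.load('p.npy');s=robot.read_state();c,n=np.cos(p[2]),np.sin(p[2])
    Rm=R.from_rotvec(s['orientation']).as_matrix()
    tip=s['tool_pos']+robot.tips_ahead*Rm[:,1]
    d=tip[:2]-p[:2]
    print('t',s['t'],'tip local mm',1e3*(c*d[0]+n*d[1]),1e3*(-n*d[0]+c*d[1]),'z',1e3*tip[2],'F',s['force'],'Tq',s['wrist_torque'],'open',s['opening'])
    hx=np.array([c,n,0]);hy=np.array([-n,c,0])
    for sg in(1,-1):
        D=np.c_[np.cross([0,0,-1],sg*hx),[0,0,-1],sg*hx]
        rv=R.from_matrix(Rm.T@D).as_rotvec(degrees=True);print('turn deg',rv)
    tgt=np.array([p[0]+c*x/1e3-n*y/1e3,p[1]+n*x/1e3+c*y/1e3,ztip/1e3])
    print('shift tool mm',1e3*Rm.T@(tgt-tip)); print('hx in tool',Rm.T@hx,'hy',Rm.T@hy,'q',s['q'])
rep(*map(float,sys.argv[1:4]))
E
python3 go.py 0 19 110
```

```text
t 0.5 tip local mm -571.6988064655116 153.10842838094229 z 218.5556086976067 F [-0.1788 -0.2825  0.5308] Tq [ 0.0074 -0.041   0.0389] open 0.09284423562017093
turn deg [  0.007  105.0404   0.0075]
turn deg [  0.007  -74.9596  -0.0065]
shift tool mm [ 517.3147  108.5912 -277.8531]
hx in tool [ 0.9657  0.     -0.2595] hy [ 0.2595 -0.0002  0.9657] q [ 1.0366  0.1305  1.4883  0.      1.523  -0.0854]
```

Call:
carry_out(
  motion=[0, 0, 0, 0, 7, 0, -1, 0, 0, 0, 0, 7, 0, -1, 0, 0, 0, 0, 7, 0, -1, 0, 0, 0, 0, 7, 0, -1, 0, 0, 0, 0, 7, 0, -1],
  squeeze=10,
)

```text
t: 1.0
tool_pos: [0.2603, 0.5406, 0.2377]
orientation: [-1.402, 0.841, -0.841]
force: [0.5, 0.7, -0.5]
opening: 0.0579
```

Call:
carry_out(
  motion=[0, 0, 0, 0, 7, 0, -1, 0, 0, 0, 0, 7, 0, -1, 0, 0, 0, 0, 7, 0, -1, 0, 0, 0, 0, 7, 0, -1, 0, 0, 0, 0, 7, 0, -1],
)

```text
t: 1.5
tool_pos: [0.2603, 0.5407, 0.2379]
orientation: [-1.136, 1.317, -1.316]
force: [0.8, -0.1, 0.0]
opening: 0.0176
```

Call:
carry_out(
  motion=[0, 0, 0, 0, 7, 0, -1, 0, 0, 0, 0, 7, 0, -1, 0, 0, 0, 0, 7, 0, -1, 0, 0, 0, 0, 7, 0, -1, 0, 0, 0, 0, 7, 0, -1],
)

```text
t: 2.0
tool_pos: [0.2604, 0.5407, 0.2381]
orientation: [-0.729, 1.759, -1.758]
force: [-0.6, -0.1, 0.5]
opening: 0.0004
```

```bash
python3 go.py 0 19 200
```

```text
t 2.0 tip local mm -571.7719324838602 153.2667949492047 z 219.12018404055746 F [-0.6043 -0.1185  0.4571] Tq [-0.0293  0.1336 -0.0284] open 0.0003639833378722211
turn deg [ 0.0109 -4.1634 -0.0425]
turn deg [  0.0653 175.8366   0.0167]
shift tool mm [ 92.4153  18.9264 580.0151]
hx in tool [-0.0726 -0.0002  0.9974] hy [-0.9974  0.0007 -0.0726] q [1.0366 0.1297 1.488  0.     1.5231 1.8206]
```

Call:
carry_out(
  motion=[0, 0, 0, 0, -4.2, 0, -1, 0.0096, 0, 0.041, 0, 0, 0, -1, 0.0096, 0, 0.041, 0, 0, 0, -1, 0.0096, 0, 0.041, 0, 0, 0, -1, 0.0096, 0, 0.041, 0, 0, 0, -1],
)

```text
t: 2.5
tool_pos: [0.3584, 0.4043, 0.2377]
orientation: [-0.787, 1.709, -1.705]
force: [0.7, -0.1, -0.1]
opening: 0.0005
```

Call:
carry_out(
  motion=[0.0096, 0, 0.041, 0, 0, 0, -1, 0.0096, 0, 0.041, 0, 0, 0, -1, 0.0096, 0, 0.041, 0, 0, 0, -1, 0.0096, 0, 0.041, 0, 0, 0, -1, 0.0096, 0, 0.041, 0, 0, 0, -1],
)

```text
t: 3.0
tool_pos: [0.4873, 0.2276, 0.2386]
orientation: [-0.785, 1.708, -1.703]
force: [0.6, 0.1, -0.7]
opening: 0.0007
```

Call:
carry_out(
  motion=[0.0096, 0, 0.041, 0, 0, 0, -1, 0.0096, 0, 0.041, 0, 0, 0, -1, 0.0096, 0, 0.041, 0, 0, 0, -1, 0.0096, 0, 0.041, 0, 0, 0, -1, 0, 0, 0, 0, 0, 0, -1],
)

```text
t: 3.5
tool_pos: [0.5931, 0.081, 0.239]
orientation: [-0.779, 1.708, -1.707]
force: [-0.4, -0.1, 0.4]
opening: 0.0008
```

```bash
python3 go.py 0 19 75
python3 - <<'E'
from h import *
cm=imaging.camera_model('wrist');im=imaging.read_camera('wrist');cv2.imwrite('pics/w1.png',im);print(cm)
np.savez('w1.npz',**cm)
E
```

```text
t 3.5 tip local mm -19.59020347530597 22.381354997400745 z 220.00975179410503 F [-0.4359 -0.0655  0.3915] Tq [-0.0446  0.1311  0.0095] open 0.0008175000551278624
turn deg [-0.1235  0.1139 -0.3383]
turn deg [  -0.531  -179.8852    0.1938]
shift tool mm [  4.2761 145.029   19.2701]
hx in tool [0.002  0.0021 1.    ] hy [-1.      0.0059  0.002 ] q [0.0484 0.1203 1.4966 0.0028 1.519  0.7577]
{'K': array([[360.99157617,   0.        , 274.08685031],
       [  0.        , 360.99157617, 205.33145615],
       [  0.        ,   0.        ,   1.        ]]), 'position': array([0.63547099, 0.13140867, 0.3862554 ]), 'orientation': array([ 2.73186562, -1.01029267, -0.12037518])}
```

View pics/w1.png

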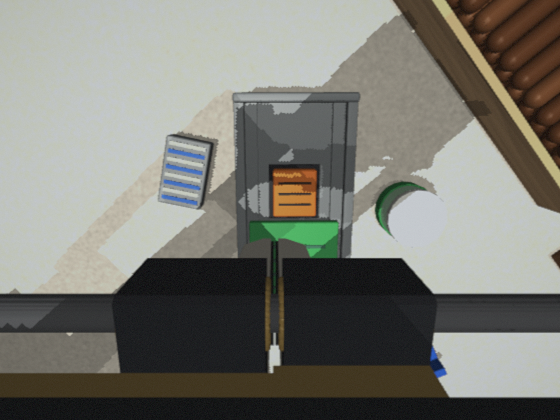

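```bash
cat > wf.py <<'E'
from h import *
import sys
from scipy.optimize import least_squares
np.set_printoptions(precision=4,suppress=True)
from fit import H
E
python3 - <<'E'
import io,contextlib
with contextlib.redirect_stdout(io.StringIO()):
    from fit import *
cm=dict(np.load('w1.npz'))
p=np.load('p.npy')
W=[((54,108,70),(360,93)),((-54,108,70),(233,93)),((54,100,70),(358,102)),((-54,100,70),(235,102)),((-20,41,62),(272,168)),((20,41,62),(316,168)),((20,-3,62),(318,218)),((-20,-3,62),(274,219))]
l=lo(W);b=np.array([x for _,x in W],float)
print((proj(cm,H(p,l))-b).round(1).tolist())
r=least_squares(lambda p:(proj(cm,H(p,l))-b).ravel(),p);print(r.x[:2],np.degrees(r.x[2]),r.fun.reshape(-1,2).round(1).tolist())
im=cv2.imread('pics/w1.png')
for q,col in((p,(0,0,255)),(r.x,(255,255,0))):
  for L in([(54,108,70),(-54,108,70),(-54,100,70),(54,100,70)],[(20,41,62),(-20,41,62),(-20,-3,62),(20,-3,62)],[(42,-8,63),(-42,-8,63)],[(42,-6,63),(-42,-6,63)]):
    cv2.polylines(im,[proj(cm,H(q,np.array(L)/1e3)).round().astype(int)],True,col,1)
cv2.imwrite('pics/w1f.png',cv2.resize(im[80:280,200:400],None,fx=3,fy=3))
E
```

```text
[[2.4, -0.5], [0.5, -0.9], [3.8, 0.4], [-1.2, 0.0], [1.9, 2.4], [2.1, 2.5], [-1.4, -0.6], [-0.3, -1.7]]
[0.5932 0.0516] -40.26502589259572 [[0.9, -1.2], [-1.0, -0.5], [2.5, -0.3], [-2.7, 0.4], [1.1, 2.4], [1.4, 2.2], [-1.7, -0.9], [-0.6, -1.7]]
```

View pics/w1f.png

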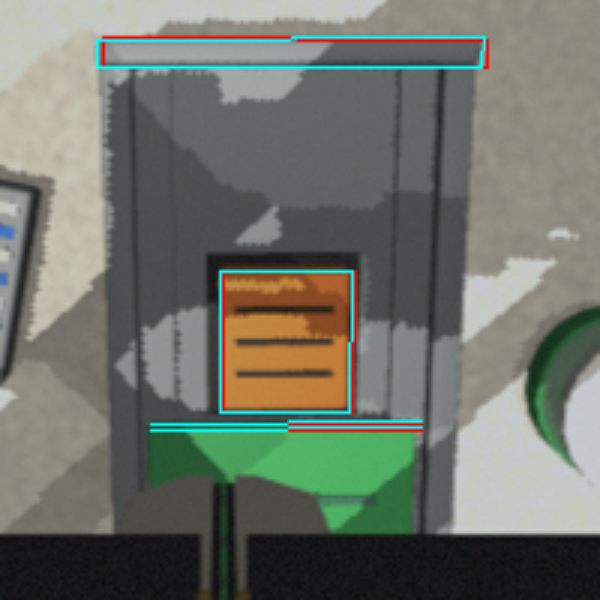

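```bash
python3 -c "
import numpy as np
np.save('p.npy',[.5933,.0515,np.radians(-40.5)])"; python3 go.py 0 20 75
```

```text
t 3.55 tip local mm -21.334454679125077 23.221852802703985 z 220.03788456640305 F [-0.2454  0.0117 -0.4353] Tq [-0.0578  0.066  -0.0255] open 0.0005072655172178405
turn deg [-0.049  -0.1    -0.3622]
turn deg [  0.5687 179.8991  -0.0769]
shift tool mm [  4.1016 145.0329  21.2169]
hx in tool [-0.0017  0.0009  1.    ] hy [-1.      0.0063 -0.0017] q [0.051  0.1189 1.4981 0.004  1.5196 0.7594]
```

Call:
carry_out(
  motion=[0.004, 0.03, 0.02, 0, 0, 0, -1, 0, 0.03, 0, 0, 0, 0, -1, 0, 0.03, 0, 0, 0, 0, -1, 0, 0.03, 0, 0, 0, 0, -1, 0, 0.01, 0, 0, 0, -0.3, -1],
)

```text
t: 4.05
tool_pos: [0.6069, 0.0711, 0.1094]
orientation: [-0.778, 1.704, -1.706]
force: [-1.0, 0.7, 0.1]
opening: 0.0003
```

```bash
python3 go.py 0 20 66
```

```text
t 4.05 tip local mm -2.27062249444198 23.84251136643116 z 90.41945910652365 F [-0.9733  0.7114  0.1425] Tq [-0.055   0.1448 -0.0048] open 0.0003365562192193073
turn deg [-0.2687  0.0057 -0.4206]
turn deg [  -0.6607 -179.9926    0.422 ]
shift tool mm [ 4.0219 24.401   2.1558]
hx in tool [0.0001 0.0047 1.    ] hy [-1.      0.0073  0.0001] q [0.0313 0.2448 1.5987 0.0024 1.2898 0.7374]
```

Call:
carry_out(
  motion=[0.004, 0.01, 0.002, 0, 0, 0, -1, 0, 0.008, 0, 0, 0, 0, -1, 0, 0.004, 0, 0, 0, 0, -1, 0, 0.004, 0, 0, 0, 0, -1, 0, 0.003, 0, 0, 0, 0, -1],
)

```text
t: 4.55
tool_pos: [0.6071, 0.0687, 0.0819]
orientation: [-0.777, 1.701, -1.705]
force: [1.1, -0.2, -0.0]
opening: 0.0005
```

```bash
python3 go.py 0 20 51
```

```text
t 4.55 tip local mm -0.5472389830192652 22.264782035588045 z 62.88259941203794 F [ 1.1043 -0.1936 -0.0237] Tq [-0.0323  0.1022 -0.0202] open 0.0005145520092693957
turn deg [-0.4002  0.1497 -0.5606]
turn deg [  -0.8798 -179.8471    0.6281]
shift tool mm [ 2.3823 11.8634  0.4582]
hx in tool [0.0026 0.007  1.    ] hy [-0.9999  0.0098  0.0026] q [0.0273 0.2716 1.6208 0.0028 1.2375 0.7307]
```

Call:
carry_out(
  motion=[0, 0.003, 0, 0, 0, 0, -1, 0, 0.003, 0, 0, 0, 0, -1, 0, 0.003, 0, 0, 0, 0, -1, 0, 0.002, 0, 0, 0, 0, -1, 0, 0.002, 0, 0, 0, 0, -1],
)

```text
t: 5.05
tool_pos: [0.6084, 0.0688, 0.0709]
orientation: [-0.774, 1.699, -1.705]
force: [-3.0, 0.1, 3.5]
opening: 0.0002
```

```bash
python3 go.py 0 20 51
```

```text
t 5.05 tip local mm 0.4270551648153948 23.17865966001675 z 51.88215451675632 F [-2.9522  0.0961  3.5259] Tq [-0.0369  0.6746 -0.009 ] open 0.00024547472305146346
turn deg [-0.5036  0.144  -0.6571]
turn deg [  -1.0313 -179.8513    0.7905]
shift tool mm [ 3.1875  0.8418 -0.4426]
hx in tool [0.0026 0.0088 1.    ] hy [-0.9999  0.0115  0.0025] q [0.0273 0.2855 1.626  0.0028 1.2159 0.7307]
```

Call:
carry_out(
  motion=[0, 0.002, 0, 0, 0, 0, -1, 0, 0.002, 0, 0, 0, 0, -1, 0, 0.002, 0, 0, 0, 0, -1, 0, 0.001, 0, 0, 0, 0, -1, 0, 0.001, 0, 0, 0, 0, -1],
)

```text
t: 5.55
tool_pos: [0.6087, 0.0688, 0.0703]
orientation: [-0.775, 1.699, -1.705]
force: [-6.2, 0.4, 10.7]
opening: 0.0002
```

```bash
python3 go.py 0 20 51
```

```text
t 5.55 tip local mm 0.6698098348378607 23.40839069123215 z 51.25979753786249 F [-6.1624  0.3963 10.7471] Tq [-0.1082  1.3873  0.0297] open 0.00024507801298239047
turn deg [-0.5124  0.1691 -0.6296]
turn deg [  -0.988  -179.8264    0.8041]
shift tool mm [ 3.409   0.2163 -0.682 ]
hx in tool [0.003  0.0089 1.    ] hy [-0.9999  0.011   0.0029] q [0.0276 0.2873 1.625  0.0023 1.2153 0.7307]
```

Call:
carry_out(
  motion=[0, 0.004, 0, 0, 0, 0, -1, 0, 0.004, 0, 0, 0, 0, -1, 0, 0.004, 0, 0, 0, 0, -1, 0, -0.01, 0, 0, 0, 0, -1, 0, -0.02, 0, 0, 0, 0, -1],
)

```text
t: 6.05
tool_pos: [0.6072, 0.0687, 0.0989]
orientation: [-0.78, 1.7, -1.705]
force: [-0.2, -0.4, -0.4]
opening: 0.0005
```

Call:
carry_out(
  motion=[0, -0.04, 0, 0, 0, 0, -1, 0, -0.04, 0, 0, 0, 0, -1, 0, -0.02, 0, 0, 0, 0, -1, 0, 0, 0, 0, 0, 0, -1, 0, 0, 0, 0, 0, 0, -1],
)

```text
t: 6.55
tool_pos: [0.6079, 0.0685, 0.2032]
orientation: [-0.774, 1.697, -1.706]
force: [-0.6, -0.3, -0.0]
opening: 0.0002
```

```bash
python3 go.py 0 -122 150
python3 - <<'E'
from h import *
cm=imaging.camera_model('wrist');im=imaging.read_camera('wrist');cv2.imwrite('pics/w2.png',im)
np.savez('w2.npz',**cm)
E
```

```text
t 6.55 tip local mm 0.27292376644010363 22.607023928632806 z 184.16453202706603 F [-0.6255 -0.33   -0.0105] Tq [-0.0587  0.1485  0.0195] open 0.00020864840602032692
turn deg [-0.5908  0.2016 -0.6387]
turn deg [  -1.0021 -179.7932    0.9269]
shift tool mm [144.9764  32.5434  -1.1264]
hx in tool [0.0036 0.0103 0.9999] hy [-0.9999  0.0112  0.0035] q [0.0276 0.1648 1.5135 0.0014 1.4482 0.7307]
```

View pics/w2.png

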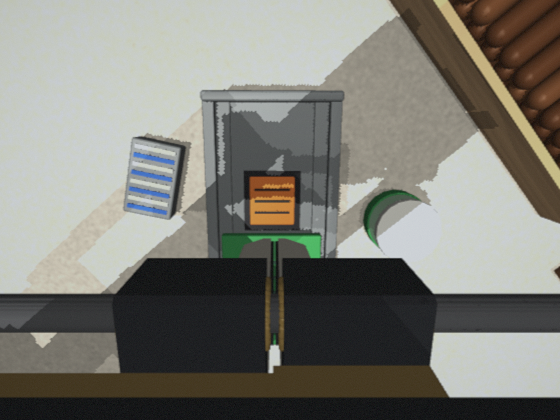

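Run:
```python
import io,contextlib
with contextlib.redirect_stdout(io.StringIO()):
    from fit import *
p=np.array([.5933,.0515,np.radians(-40.5)]);np.save('p.npy',p)
cm=dict(np.load('w2.npz'))
im=cv2.imread('pics/w2.png')
for z,col in((62,(0,0,255)),(51,(255,255,0))):
  L=[(20,41,z),(-20,41,z),(-20,-3,z),(20,-3,z)]
  cv2.polylines(im,[proj(cm,H(p,np.array(L)/1e3)).round().astype(int)],True,col,1)
cv2.imwrite('pics/w2f.png',cv2.resize(im[80:280,180:380],None,fx=3,fy=3))
```

```text
(no output)
```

View pics/w2f.png

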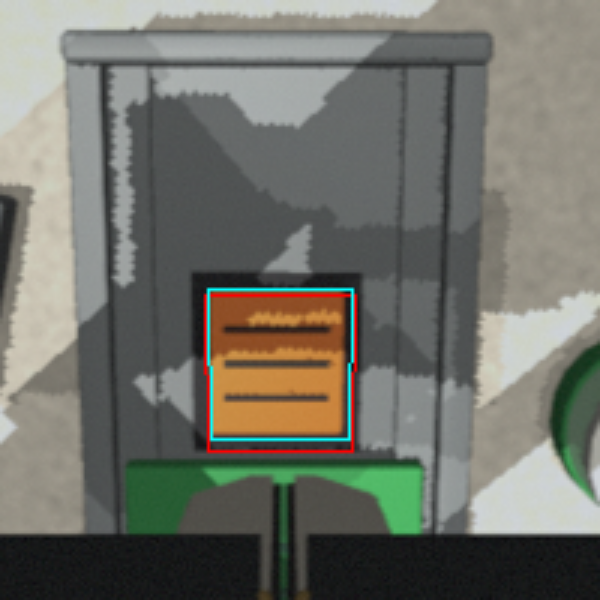

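Call:
carry_out(
  motion=[0.04, 0, 0, -0.5, 0.2, -0.6, -1, 0.04, 0.01, 0, 0, 0, 0, -1, 0.04, 0.01, 0, 0, 0, 0, -1, 0.025, 0.01, -0.001, 0, 0, 0, -1, 0, 0, 0, 0, 0, 0, -1],
)

```text
t: 7.1
tool_pos: [0.5054, -0.043, 0.16]
orientation: [-0.801, 1.716, -1.703]
force: [0.3, 0.4, -0.6]
opening: 0.0004
```

```bash
python3 go.py 0 -122 64
```

```text
t 7.1 tip local mm -5.720465531326227 -129.09166725669414 z 140.9675015540385 F [ 0.2982  0.378  -0.6389] Tq [-0.082   0.1415  0.0127] open 0.00042243556121467193
turn deg [0.6149 0.1544 0.4201]
turn deg [   0.6594 -179.8418   -0.965 ]
shift tool mm [-7.6391 76.8476  6.5657]
hx in tool [ 0.0027 -0.0107  0.9999] hy [-1.     -0.0073  0.0027] q [-0.1852 -0.0584  1.8252 -0.001   1.3878  0.5191]
```

Call:
carry_out(
  motion=[-0.006, 0.02, 0.006, 0.3, 0.1, 0.2, -1, 0, 0.025, 0, 0, 0, 0, -1, 0, 0.02, 0, 0, 0, 0, -1, 0, 0.006, 0, 0, 0, 0, -1, 0, 0, 0, 0, 0, 0, -1],
)

```text
t: 7.6
tool_pos: [0.5115, -0.0405, 0.0811]
orientation: [-0.798, 1.719, -1.704]
force: [0.3, 0.1, 0.3]
opening: 0.0006
```

```bash
python3 go.py 0 -114 64
```

```text
t 7.6 tip local mm -2.695339053143522 -123.22536188263989 z 62.12147568641735 F [0.2776 0.136  0.2538] Tq [-0.0482  0.1312 -0.0152] open 0.0006019057667756317
turn deg [ 0.668  -0.0674  0.3401]
turn deg [ -0.5341 179.9287   1.049 ]
shift tool mm [-9.2171 -1.9645  2.6621]
hx in tool [-0.0011 -0.0117  0.9999] hy [-1.     -0.0059 -0.0012] q [-0.1795  0.0441  1.876   0.0008  1.2345  0.5283]
```

Call:
carry_out(
  motion=[-0.004, -0.001, 0.002, 0, 0, 0, -1, -0.004, 0, 0, 0, 0, 0, -1, -0.004, 0, 0, 0, 0, 0, -1, -0.004, 0, 0, 0, 0, 0, -1, -0.005, 0, 0, 0, 0, 0, -1],
)

```text
t: 8.1
tool_pos: [0.5302, -0.0246, 0.0853]
orientation: [-0.794, 1.716, -1.705]
force: [-0.5, 0.3, -0.7]
opening: 0.0005
```

```bash
python3 go.py 0 -11 64
```

```text
t 8.1 tip local mm 1.274060945687161 -98.9244019063595 z 66.2636001696318 F [-0.5057  0.3058 -0.7381] Tq [-0.0977  0.1371  0.076 ] open 0.0004884621145313777
turn deg [ 0.4619 -0.0586  0.2088]
turn deg [ -0.3279 179.9397   0.7253]
shift tool mm [-87.9307   1.9537  -1.347 ]
hx in tool [-0.001  -0.0081  1.    ] hy [-1.     -0.0036 -0.001 ] q [-0.1438  0.0814  1.8286  0.0013  1.2403  0.5636]
```

```bash
cat > look.py <<'E'
import sys
from h import *
n=sys.argv[1]
a=imaging.read_camera('top')[120:240,200:340];b=imaging.read_camera('scene')[150:270,240:380]
cv2.imwrite(f'pics/{n}.png',cv2.resize(np.vstack([a,b]),None,fx=2.5*1,fy=2.5,interpolation=cv2.INTER_CUBIC))
E
python3 look.py l1
```

```text
(no output)
```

View pics/l1.png

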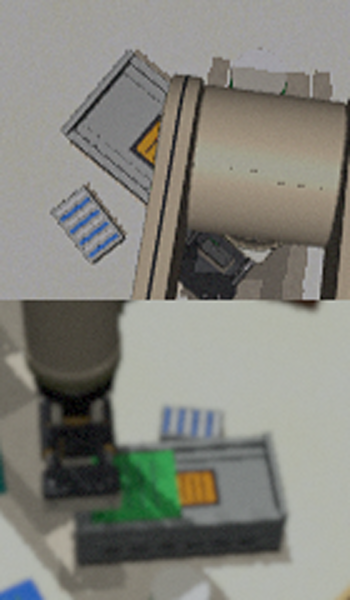

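Call:
carry_out(
  motion=[-0.008, 0.001, 0, 0, 0, 0, -1, -0.008, 0.001, 0, 0, 0, 0, -1, -0.008, 0, 0, 0, 0, 0, -1, -0.008, 0, 0, 0, 0, 0, -1, -0.008, 0, 0, 0, 0, 0, -1],
)

```text
t: 8.7
tool_pos: [0.5581, 0.008, 0.083]
orientation: [-0.794, 1.716, -1.706]
force: [-0.8, 0.1, 0.5]
opening: 0.0004
```

```bash
python3 go.py 0 -11 64;python3 look.py l2
```

```text
t 8.7 tip local mm 1.3202236253479702 -56.06680415474541 z 64.00595418708498 F [-0.8198  0.0934  0.5327] Tq [-0.1986  0.1934  0.0484] open 0.00042855454173294154
turn deg [ 0.4504 -0.0723  0.2173]
turn deg [ -0.3412 179.926    0.7073]
shift tool mm [-45.0648  -0.1543  -1.3777]
hx in tool [-0.0012 -0.0079  1.    ] hy [-1.     -0.0038 -0.0013] q [-0.0786  0.155   1.7532  0.0016  1.242   0.629 ]
```

View pics/l2.png

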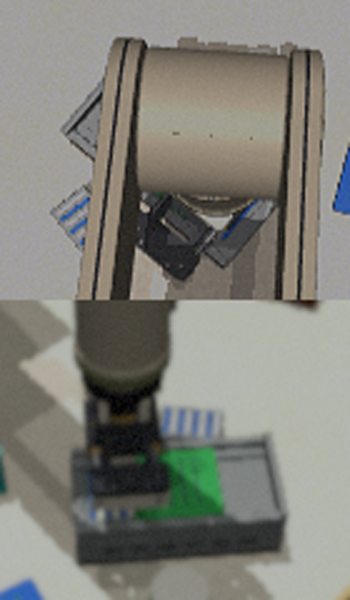

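Call:
carry_out(
  motion=[-0.008, 0, -0.001, 0, 0, 0, -1, -0.008, 0, 0, 0, 0, 0, -1, -0.008, 0, 0, 0, 0, 0, -1, -0.008, 0, 0, 0, 0, 0, -1, -0.006, 0, 0, 0, 0, 0, -1],
)

```text
t: 9.3
tool_pos: [0.5837, 0.0398, 0.0828]
orientation: [-0.794, 1.716, -1.705]
force: [-0.7, -0.7, 0.7]
opening: 0.0
```

```bash
python3 go.py 0 -11 64
```

```text
t 9.3 tip local mm 0.15035744157001868 -15.158089672703454 z 63.79083079029036 F [-0.6625 -0.6521  0.7085] Tq [-0.1382  0.2499 -0.0033] open 2.2974077371655348e-05
turn deg [ 0.4571 -0.0588  0.2158]
turn deg [ -0.3388 179.9395   0.7177]
shift tool mm [-4.1571 -0.2236 -0.1563]
hx in tool [-0.001 -0.008  1.   ] hy [-1.     -0.0038 -0.001 ] q [-0.0208  0.2237  1.6755  0.0023  1.251   0.6864]
```

Call:
carry_out(
  motion=[-0.003, 0, 0, 0, 0, 0, -1, -0.002, 0, 0, 0, 0, 0, -1, 0, 0, 0, 0, 0, 0, -1, 0.004, 0, 0, 0, 0, 0, -1, 0.01, 0, 0, 0, 0, 0, -1],
)

```text
t: 9.8
tool_pos: [0.5786, 0.0343, 0.0827]
orientation: [-0.795, 1.715, -1.704]
force: [-0.2, 0.7, -0.6]
opening: 0.0004
```

```bash
python3 go.py 0 -11 64;python3 look.py l3
```

```text
t 9.8 tip local mm -0.10601488510232626 -22.67365808412681 z 63.664923483643804 F [-0.1554  0.6982 -0.5716] Tq [-0.0114  0.1419  0.0078] open 0.00039209726391167344
turn deg [0.4557 0.0491 0.1863]
turn deg [   0.2925 -179.9492   -0.7156]
shift tool mm [-11.6724  -0.3739   0.1132]
hx in tool [ 0.0009 -0.008   1.    ] hy [-1.     -0.0033  0.0008] q [-0.0308  0.2098  1.6918  0.0026  1.2483  0.6744]
```

View pics/l3.png

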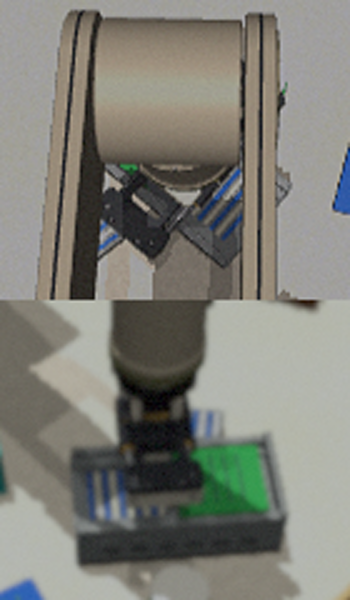

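Clear; rise straight up, then back off toward the humidifier's −y to look.

Call:
carry_out(
  motion=[0.003, -0.02, 0, 0, 0, 0, -1, 0, -0.04, 0, 0, 0, 0, -1, 0, -0.04, 0, 0, 0, 0, -1, 0, -0.03, 0, 0, 0, 0, -1, 0, -0.02, 0, 0, 0, 0, -1],
)

```text
t: 10.4
tool_pos: [0.5723, 0.0285, 0.2322]
orientation: [-0.802, 1.726, -1.705]
force: [-0.4, -0.4, 0.0]
opening: 0.0007
```

Call:
carry_out(
  motion=[0.045, 0, 0, 0, 0, 0, -1, 0.045, 0, 0, 0, 0, 0, -1, 0.045, 0, 0, 0, 0, 0, -1, 0.03, 0, 0, 0, 0, 0, -1, 0, 0, 0, 0, 0, 0, -1],
)

```text
t: 10.9
tool_pos: [0.4632, -0.1011, 0.2393]
orientation: [-0.793, 1.716, -1.708]
force: [-0.1, 0.0, 0.2]
opening: 0.0002
```

```bash
python3 go.py 0 -11 64
python3 - <<'E'
import io,contextlib
with contextlib.redirect_stdout(io.StringIO()):
    from fit import *
p=np.load('p.npy');p=np.array([.5933,.0515,np.radians(-40.5)]);np.save('p.npy',p)
out=[]
for c in('wrist','scene'):
    cm=imaging.camera_model(c);im=imaging.read_camera(c)
    for y,col in((34,(0,0,255)),(43,(255,255,0)),(54,(255,0,255))):
        for L in ([(42,y+46,63),(-42,y+46,63)],[(42,y-46,81),(-42,y-46,81)]):
            cv2.polylines(im,[proj(cm,H(p,np.array(L)/1e3)).round().astype(int)],True,col,1)
    cv2.imwrite(f'pics/f_{c}.png',im if c=='wrist' else cv2.resize(im[150:290,230:390],None,fx=4,fy=4))
E
```

```text
t 10.9 tip local mm 0.037189741731585846 -200.6358908334155 z 220.26171441565674 F [-0.0982  0.0097  0.1999] Tq [-0.0321  0.0764 -0.0103] open 0.00021133884938268017
turn deg [ 0.4043 -0.1881  0.2789]
turn deg [ -0.4377 179.8102   0.6344]
shift tool mm [-190.395   155.3353    0.4383]
hx in tool [-0.0033 -0.0071  1.    ] hy [-1.     -0.0049 -0.0033] q [-0.3217 -0.2086  1.8154 -0.0018  1.5431  0.3885]
```

View pics/f_wrist.png

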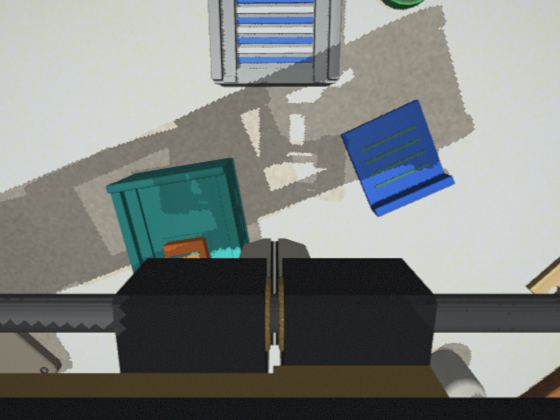

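View pics/f_scene.png

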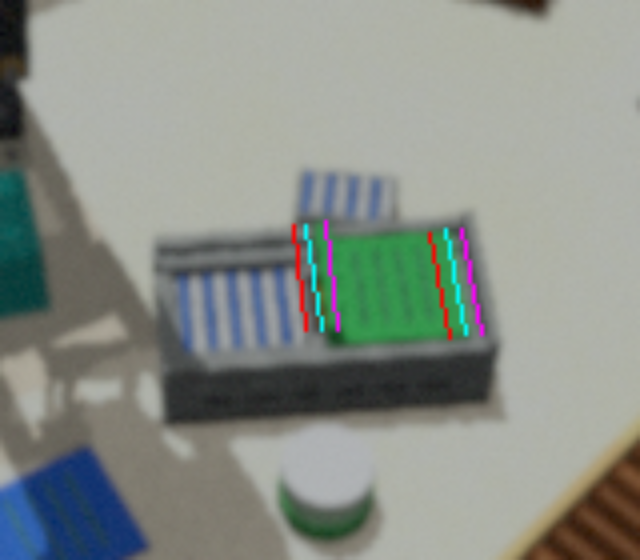

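```bash
python3 look.py l4
```

```text
(no output)
```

View pics/l4.png

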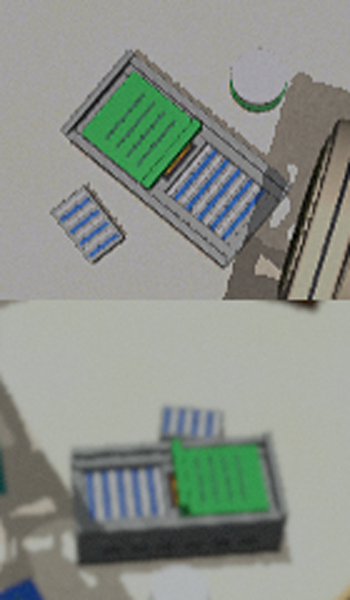

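```bash
python3 -c "
from plant import robot
print(robot.close_job(), robot.read_state()['t'])"
```

```text
the job is handed in; nothing more can be done
the job is handed in; nothing more can be done
```

The job is done and handed in at about 11 s: the tab is pressed in, and the green cover is pushed off its seat so the filter opening is fully uncovered.

- **Tab:** with the fingers shut, I pressed the orange tab down until it stopped, with the fingertips at about 51 mm and about 11 N upward force at the last reading. I then pushed once more without a force reading. A wrist picture afterwards matched the tab being fully in.
- **Cover:** I pushed the lip along the guides, measuring about 1 N or less between push steps, until the cover sat at about y = +43 to +46 mm. That is past the +34 mm needed and short of the +54 mm end stop. I then backed off and raised the arm clear.
- **Last checks:** the top and scene pictures show the whole pleated opening, a strip of deck and the pressed tab, with the cover flat between its guides. The spare filter and glue pot are where they stood. I did not re-measure the tape, bundle, gauge or moistener, but the arm stayed well away from them.
- **Disagreements:** the top, scene and wrist views placed the humidifier within about 3 mm of each other. The final wrist picture did not show the cover, so its position comes from the scene and top pictures.

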